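# Tap a tube rotator's mixing head home in its inclined taper socket

### The job

Fit the round eight-clip mixing head from the stand to the tube rotator: start its tapered shank in the inclined spring socket, let go so that it stands there by itself, then tap it gently along the socket's axis until its shoulder is fully home against the nose and friction holds it. Do not hammer the drive, leave the bar-shaped head in the stand and do not shift the bottles and cartons.

Things in the scene. Friction and masses are not known exactly. Their poses are not given: they have to be found in the camera images.
- round_head: Loose mixing head of the tube rotator, 107 mm tall, about 0.2 kg: below, a steel tapered shank 50 mm long; then a steel collar (54 mm diameter, 6 mm thick), a white disc (120 mm diameter, from 6 to 12 mm above the origin) with eight grey tube clips, and a round grip post. Hangs upright in one hole of the stand. Origin on the axis at the collar's underside, its shoulder; z from shank to post.
- round_post_top (a point): Centre of the flat top of the round head's grip post, 57 mm above the head's origin. The post is 30 mm in diameter and 45 mm tall; it is where to hold the head and where to tap it. The clips stand 45 to 57 mm from the axis, their tops 28 mm above the origin.
- round_shank_tip (a point): Centre of the shank's lower end, 50 mm below the round head's origin. The shank is a cone, 30 mm in diameter at the shoulder and 20.6 mm near the tip (1:5 on diameter); its last 3 mm are chamfered to 17 mm.
- bar_head: Second head with the same shank, collar and post, but a straight white bar (116 mm along its x, 38 mm wide, 6 mm thick) with a clip at each end instead of the disc. Hangs in the stand's other hole and stays there. Origin as for the round head.
- stand: Fixed sheet-metal accessory stand, 80 mm (its x) by 300 mm (its y), 68 mm high; origin at the centre of its underside on the worktop. Two through holes of 35 mm at y = -70 and +70 mm of its frame; the heads' collars rest on its top, the shanks hang loosely in the holes and lift straight out.
- tube_rotator: Fixed motor unit, white, foot 134 mm (its x) by 156 mm (its y), 30 mm high, with two cheeks that carry an 86 mm drum between them (drum pivot 108 mm above and 10 mm behind the origin, clamp knobs outside the cheeks reach 86 mm to either side). Origin at the centre of the foot's underside; its front (-x) faces the robot.
- drive_tilt (a joint): Angle of the drum from upright, leaning to the rotator's own -x (towards the robot); 0 = socket straight up, positive leans forward. It is clamped (holds by strong friction) and is not to be changed.
- socket_mouth (a point): Centre of the socket's open mouth in the plane of the steel nose face (54 mm diameter, bore 41 mm), 80 mm from the drum's pivot at rest. z points out of the socket along its axis (up and towards the robot): the shank goes in along -z. Home: the head's shoulder lies on this face (its origin at this point, z axes parallel); there the resistance turns hard.
- spindle (a joint): How far (m) the steel nose with its socket is pushed back into the drum, along -z of socket_mouth, on its rubber buffer: 0 at rest, 7 mm at most, about 4.5 N to start and 4.5 N more per mm. It gives way while the head is tapped and comes back afterwards; socket_mouth moves with it.
- leaf0 (a joint): Outward travel (m) of one of four spring leaves in the socket, a 1:5 tapered sleeve 46 mm deep, 27 mm wide at the mouth. The shank slides in freely until its shoulder is about 15 mm from the face; then the leaves spread (1.1 to 1.5 mm when home) and it advances only against friction that rises to about 17 to 24 N just before home. Left anywhere there, it stays.
- saline: Small round saline bottle, 34 mm diameter, 79 mm tall, bystander. Origin at the centre of its underside.
- lancets: Carton 52 x 72 x 60 mm, bystander. Origin at the centre of its underside.
- capillaries: Flat carton 55 x 95 x 28 mm, bystander. Origin at the centre of its underside.
- spray: Tall pump bottle, 48 mm diameter, 184 mm tall, bystander. Origin at the centre of its underside.
- right_machine_corner (a point): Near left corner of the big fixed bench analyser at the right. The machine is solid and fills everything to the right of (-y) and behind (+x) this point, up to 440 mm above the worktop with its monitor; keep the arm clear of it when swinging in.
- left_machine_front (a point): Point on the front of the fixed bench analyser behind the stand. The machine is solid, fills the worktop behind (+x) this point from about 160 mm to its right (-y) to far on the left, and is 260 mm high, with a taller monitor farther back on the left.

How it is judged:
By the outcome, as a careful person would: the job done as asked, in the order asked, and still so for the second after the job is handed in, with the robot touching nothing.
It also fails if it takes over 64 s, if anything falls off the work surface, if the arm or the gripper's body presses on something with over 40 N, if the wrist force passes 120 N, or if a joint passes its speed limit or range.

### The arm

A 6-joint arm with a two-finger parallel gripper is mounted at the origin on a cart in front of the work surface, level with it; the furniture and walls round the work are solid. World frame = base frame: x ahead of the robot, y to its left, z up, the work surface at z = 0. Lengths are in m, angles in rad, forces in N, time in s.
With the tool pointing down it reaches from about 0.3 to 0.775 m from the base axis. Payload 14.6 kg.
Tool frame: the origin (TCP) lies at the very end of the fingers, on their centre line; the grasp point (between the pads) lies 19 mm behind it; z points along the fingers, y is the line along which they close (so a half turn about z gives the same grasp; the last joint's range is limited). The gripper opens to 94 mm and grips with 3 to 60 N. Pads are 16 mm wide; open, the fingers measure 119 mm over their backs; the gripper's body (75 mm by 177 mm) begins 78 mm behind the grasp point.
Start: joints at [-1.416, 0.3, 1.521, -0, 1.321, -0.067], TCP at [0.121, -0.537, 0.205] pointing down, gripper open.
Joint ranges: [-3.03, 3.03], [-0.79, 2.21], [0.23, 2.52], [-1.04, 4.18], [0, 3.07], [-2.55, 2.55]. Speed limits (rad/s): [2.22, 2.22, 2.57, 3.14, 3.14, 3.14].

### API

Orientations are given as [roll, pitch, yaw] about the fixed x, y, z axes, in that order (R = Rz(yaw) Ry(pitch) Rx(roll)).
In Python, from station import ctrl, cams gives the robot as it stands. The module is installed in compiled form; this text tells all that it offers.
- The arm moves only by the tool arm_command, never from a script. Its argument "plan" is a list that holds one entry, the list of rows, each a list of 7 numbers: the shift along the tool's x, y, z in normalised numbers (1 is 100 cm), then the turn, a rotation vector about the tool's x, y, z in parts of the range, where 1.0 means 2 rad, then the closure, from -1 (fully open) to 1 (shut). A call has 1 to 12 rows; each row is the pose to reach, as a shift and turn from the pose commanded when the call began, along the tool's axes at that moment; what a row does not reach only later rows make up. A row lasts 1/10 s, in which the tool goes at most 50 mm and 8.59 degrees, less where a joint would pass 70% of its speed; a pose out of reach is approached as far as the arm can. A call with a gripper value outside its range is refused whole. The fingers move at their own pace and stop on an object; "squeeze" is the grip in N (left out, the last holds). Time passes only in rows, so rows that repeat a pose let the fingers close. It gives the time, the measured TCP pose, the force, the opening and the grip force at its end, in the units of the state.
- ctrl.get_obs(): the state, without advancing time (a new reading comes with each control period).
- cams.camera(name): name is "scene" or "side" or "wrist"; returns (picture, depth): 420x560x3 uint8, blue, green, red; 420x560 float32, m along the optical axis (not along the pixel's ray), 0 where there is no reading.
- cams.camera_info(name): a dict with "fx", "fy", "cx", "cy" (pixels), "world_to_cam" (4x4, takes a point from world to camera coordinates). Camera axes: x right, y down, z forward; pixel columns grow to the right and rows downward; lengths in m; the calibration is good to about 2 mm. The wrist camera is an equidistant fisheye: a pixel r from the principal point sees the ray r / f radians off the axis. A picture is of the moment at which its call begins: read the wrist's pose just before it. camera_info takes no time and is no camera call; for the wrist camera it gives the pose at the moment of the call.
- ctrl.hand_in(): hands the job in; it is judged then, once.
The state is a dict: "time_s": time; "qpos": joint angles; "joint_vel": joint speeds; "tau": joint torques, N m; "ee_pos": TCP position; "eef_rot": TCP orientation; "force": force on the tool from outside, world axes, zero at the start; "moment": the same for the moment, N m; "grip_width": finger opening in m; "grip_force": force on a finger pad.
Only numpy, scipy, OpenCV 4.12 (cv2) and the standard library are available. Lean on these libraries where they do the work, as an engineer would, in place of code of your own. Each camera call takes 0.05 s, during which the arm holds its last target. There are 200 camera calls.

## Working session

There is one attempt and no reset: what is moved stays moved. The work goes in short steps, Python scripts to look and compute and a tool call to move; the robot and the scene stay as the last step left them, time stands still between calls to the robot, and variables do not carry over. Pictures are saved under pics/ and viewed, at most 10 in all, crops included, and the job is handed in when it is done.

Besides the shell and the picture viewer there is one more tool, called after ">>>" as a command line: name --argument value ..., lists and objects as JSON in quotes. arm_command: Moves the arm, as the interface text tells. Its arguments: {"type":"object","properties":{"plan":{"type":"array"},"squeeze":{"type":"number"}},"required":["plan"]}

```bash
mkdir -p pics
cat > h.py <<'E'
import numpy as np, cv2
from scipy.spatial.transform import Rotation as R
from station import ctrl, cams
def grab(n):
    i=cams.camera_info(n); p,d=cams.camera(n); return p,d,i
def pts(d,i):
    v,u=np.mgrid[:d.shape[0],:d.shape[1]]
    c=np.stack([(u-i['cx'])/i['fx']*d,(v-i['cy'])/i['fy']*d,d],-1)
    T=np.linalg.inv(np.array(i['world_to_cam'])); w=c@T[:3,:3].T+T[:3,3]; w[d<=0]=np.nan; return w
E
python3 - <<'E'
from h import *
o=ctrl.get_obs(); print(o)
for n in('scene','side'):
    p,d,i=grab(n); cv2.imwrite(f'pics/{n}0.png',p); np.savez(f'{n}0.npz',p=p,d=d,w=pts(d,i))
    T=np.linalg.inv(np.array(i['world_to_cam'])); print(n,i['fx'],T[:3,3].round(3),T[:3,2].round(3))
E
```

```text
{'time_s': 0.0, 'qpos': array([-1.41560260e+00,  3.00491295e-01,  1.52156841e+00,  5.69145818e-06,
        1.32070814e+00, -6.65960859e-02]), 'joint_vel': array([-1.74043650e-04, -2.36644818e-05, -1.38934073e-04,  6.91203899e-04,
        8.79576025e-04,  1.59427068e-04]), 'tau': array([ 3.97178010e-03, -5.31796753e+01, -3.52732015e+01,  7.09800725e-02,
        2.44419841e-02, -9.05893148e-05]), 'ee_pos': array([ 0.12094715, -0.53627004,  0.20488062]), 'eef_rot': array([-3.14042044e+00, -8.37055214e-05,  2.21788355e-01]), 'force': array([ 0.14565272, -0.30613906, -0.64142022]), 'moment': array([-0.01605154,  0.00308569,  0.02494517]), 'grip_force': 0.0, 'grip_width': 0.09401839001918984}
scene 461.78527468549703 [-0.395  0.722  0.988] [ 0.634 -0.481 -0.605]
side 396.32858318286054 [ 0.5   -0.731  0.822] [ 0.016  0.76  -0.649]
```

View pics/scene0.png

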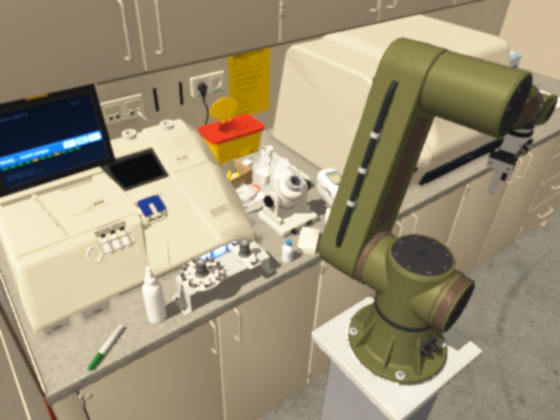

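View pics/side0.png

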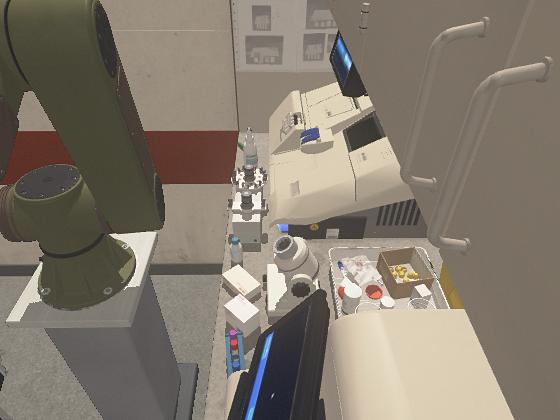

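Scene view: the round head is near (203,268), the bar head near (245,250) and the rotator near (288,195). In the side view the round head is near (250,180) and the socket nose near (285,243). I'll zoom in on both.

Run:
```python
from h import *
a=np.load('scene0.npz'); b=np.load('side0.npz')
A=cv2.resize(a['p'][155:305,165:330],None,fx=2.66,fy=2.66*1.0,interpolation=2)
B=cv2.resize(b['p'][150:330,215:335],None,fx=2.95,fy=2.95,interpolation=2)
H=max(A.shape[0],B.shape[0]); C=np.zeros((H,A.shape[1]+B.shape[1],3),np.uint8); C[:A.shape[0],:A.shape[1]]=A; C[:B.shape[0],A.shape[1]:]=B
print(C.shape,A.shape); cv2.imwrite('pics/z.png',C)
for n,z,ps in(('scene',a,[(203,264),(203,268),(245,246),(245,250),(295,186),(290,187),(300,187)]),('side',b,[(250,172),(250,169),(248,198),(285,243),(282,240),(290,275)])):
    for u,v in ps: print(n,u,v,z['w'][v,u].round(3))
```

```text
(531, 793, 3) (399, 439, 3)
scene 203 264 [0.414 0.322 0.123]
scene 203 268 [0.411 0.325 0.112]
scene 245 246 [0.411 0.189 0.121]
scene 245 250 [0.41  0.19  0.107]
scene 295 186 [ 0.508 -0.065  0.17 ]
scene 290 187 [ 0.516 -0.052  0.168]
scene 300 187 [ 0.502 -0.081  0.164]
side 250 172 [0.433 0.314 0.108]
side 250 169 [0.434 0.314 0.119]
side 248 198 [0.433 0.173 0.113]
side 285 243 [ 0.532 -0.066  0.166]
side 282 240 [ 0.525 -0.063  0.173]
side 290 275 [ 0.543 -0.118  0.112]
```

View pics/z.png

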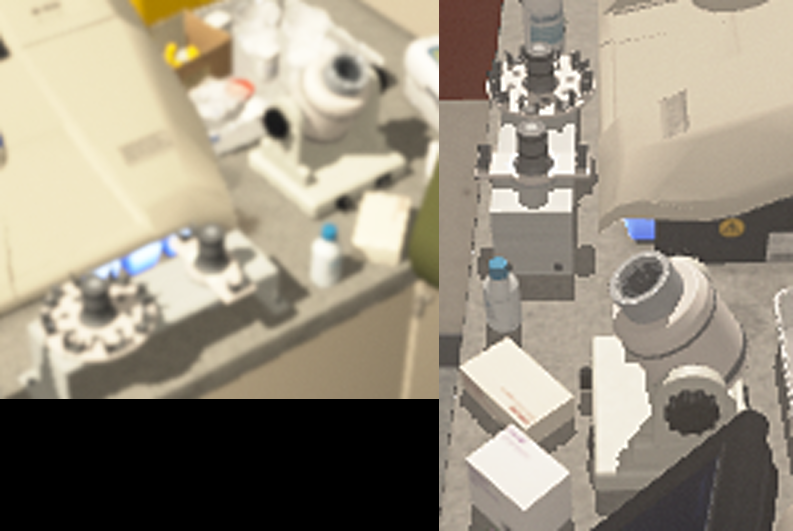

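Zoom: the round post top is at about (200.7,261) in scene and (249,166) in side. The nose ring centre is at about (295.8,180.6) in scene and (283,244) in side. Next I'll cast rays and fit the nose face from depth.

```bash
cat >> h.py <<'E'
def ray(i,u,v):
    T=np.linalg.inv(np.array(i['world_to_cam'])); d=T[:3,:3]@[(u-i['cx'])/i['fx'],(v-i['cy'])/i['fy'],1]; return T[:3,3],d/np.linalg.norm(d)
def onz(i,u,v,z):
    c,d=ray(i,u,v); return c+d*(z-c[2])/d[2]
def tri(r):
    A=sum(np.eye(3)-np.outer(d,d) for c,d in r); b=sum((np.eye(3)-np.outer(d,d))@c for c,d in r); return np.linalg.solve(A,b)
E
python3 - <<'E'
from h import *
I={n:cams.camera_info(n) for n in('scene','side')}
print('post',onz(I['scene'],200.7,261.4,.125),onz(I['side'],249.2,166.3,.125))
s=(165+213/2.66,155+234/2.66); q=(215+(533-439)/2.95,150+127/2.95)
print('bar',onz(I['scene'],*s,.125),onz(I['side'],*q,.125))
m=tri([ray(I['scene'],295.8,180.6),ray(I['side'],283.1,244.2)]); print('mouth tri',m)
W={n:np.load(n+'0.npz')['w'] for n in I}
for n in I:
    w=W[n]; f=w[np.isfinite(w).all(-1)]
    for nm,c in(('round',(.42,.318)),('bar',(.42,.18))):
        g=f[(np.hypot(f[:,0]-c[0],f[:,1]-c[1])<.03)&(f[:,2]>.118)&(f[:,2]<.14)]; print(n,nm,len(g),g.mean(0).round(4),np.ptp(g,0).round(3))
    g=f[np.linalg.norm(f-m,axis=1)<.028]
    best=None; rng=np.random.default_rng(0)
    for _ in range(800):
        t=g[rng.choice(len(g),3,False)]; nn=np.cross(t[1]-t[0],t[2]-t[0]); L=np.linalg.norm(nn)
        if L<1e-5: continue
        nn/=L; nn*=np.sign(nn[2]); 
        if nn[0]>0 or abs(nn[1])>.5: continue
        k=abs((g-t[0])@nn)<.0015
        if best is None or k.sum()>best.sum(): best=k
    e=g[best]; c=e.mean(0); nn=np.linalg.svd(e-c)[2][2]; nn*=np.sign(nn[2])
    print(n,len(g),len(e),'c',c.round(4),'n',nn.round(3),'tilt',np.degrees(np.arccos(nn[2])).round(1),np.degrees(np.arctan2(nn[1],nn[0])))
f=np.concatenate([W[n][np.isfinite(W[n]).all(-1)] for n in I])
for y0 in np.arange(-.5,.5,.1):
    g=f[(f[:,1]>y0)&(f[:,1]<y0+.1)&(f[:,0]>.25)]; 
    print(y0.round(1),[ (zz, g[(g[:,2]>zz)][:,0].min().round(3) if (g[:,2]>zz).any() else None) for zz in(.01,.05,.1,.2,.3,.4)])
# rotator foot edges: foot top z~.03
for n in I:
    w=W[n]; k=(abs(w[...,2]-.03)<.003)&(w[...,0]>.4)&(w[...,0]<.75)&(w[...,1]<.05)&(w[...,1]>-.25); g=w[k]; r=cv2.minAreaRect((g[:,:2]*1000).astype(np.float32)); print(n,len(g),r)
E
```

```text
post [0.42397617 0.3230333  0.125     ] [0.43114589 0.32067458 0.125     ]
bar [0.4176601 0.184481  0.125    ] [0.42969361 0.18184911 0.125     ]
mouth tri [ 0.52564267 -0.08104387  0.17606844]
scene round 86 [0.4227 0.325  0.1237] [0.031 0.028 0.01 ]
scene bar 77 [0.4206 0.1863 0.1237] [0.033 0.03  0.011]
scene 179 52 c [ 0.5228 -0.0781  0.1766] n [-0.467 -0.072  0.881] tilt 28.2 -171.2621190495651
side round 54 [0.4291 0.321  0.123 ] [0.028 0.035 0.008]
side bar 66 [0.4268 0.1805 0.1233] [0.029 0.033 0.009]
side 369 107 c [ 0.5252 -0.0817  0.1781] n [-0.487 -0.02   0.873] tilt 29.2 -177.62711033174568
-0.5 [(0.01, np.float64(0.416)), (0.05, np.float64(0.416)), (0.1, np.float64(0.416)), (0.2, np.float64(0.445)), (0.3, np.float64(0.457)), (0.4, np.float64(0.519))]
-0.4 [(0.01, np.float64(0.406)), (0.05, np.float64(0.406)), (0.1, np.float64(0.416)), (0.2, np.float64(0.479)), (0.3, np.float64(0.48)), (0.4, np.float64(0.638))]
-0.3 [(0.01, np.float64(0.397)), (0.05, np.float64(0.397)), (0.1, np.float64(0.637)), (0.2, np.float64(0.637)), (0.3, np.float64(0.637)), (0.4, np.float64(0.637))
[... 649 characters left out ...]
[(0.01, np.float64(0.367)), (0.05, np.float64(0.367)), (0.1, np.float64(0.42)), (0.2, np.float64(0.604)), (0.3, np.float64(0.604)), (0.4, np.float64(0.604))]
0.3 [(0.01, np.float64(0.364)), (0.05, np.float64(0.364)), (0.1, np.float64(0.408)), (0.2, np.float64(0.589)), (0.3, np.float64(0.606)), (0.4, np.float64(0.606))]
0.4 [(0.01, np.float64(0.394)), (0.05, np.float64(0.396)), (0.1, np.float64(0.396)), (0.2, np.float64(0.55)), (0.3, np.float64(0.637)), (0.4, np.float64(0.637))]
scene 655 ((582.4342041015625, -67.47038269042969), (213.2479705810547, 374.2972412109375), 76.80543518066406)
side 1401 ((574.2024536132812, -100.20855712890625), (282.1000061035156, 349.4790344238281), 89.544921875)
```

```bash
cat >> h.py <<'E'
def rel(pos,Rt,pos0=None,R0=None):
    o=ctrl.get_obs()
    p=np.array(o['ee_pos']) if pos0 is None else np.array(pos0); Q=R.from_euler('xyz',o['eef_rot']) if R0 is None else R0
    s=Q.inv().apply(np.array(pos)-p)*1000; r=(Q.inv()*Rt).as_rotvec(); print('shift',s.round(1).tolist(),'rot',r.round(4).tolist(),'rows',max(np.linalg.norm(s)/50,np.linalg.norm(r)/.15).round(1)); return s,r
def down(yaw): return R.from_euler('xyz',[np.pi,0,yaw])
E
python3 - <<'E'
from h import *
rel([.27,-.33,.33],down(.9))
rel([.40,-.08,.40],down(2.2),[.27,-.33,.33],down(.9))
W=[np.load(n+'0.npz')['w'] for n in('scene','side')]
for w in W:
    f=w[np.isfinite(w).all(-1)]; g=f[(f[:,1]>.36)&(f[:,1]<.6)&(f[:,2]>.12)&(f[:,2]<.2)&(f[:,0]<.5)&(f[:,0]>.3)]; print('spray',len(g),g.min(0),g.max(0))
    for y0 in(.1,.2,.3,.4):
      print(y0,[(z0,f[(f[:,1]>y0)&(f[:,1]<y0+.1)&(f[:,0]>.47)&(abs(f[:,2]-z0)<.015)][:,0].min().round(3)) for z0 in(.1,.15,.18,.21,.24) if len(f[(f[:,1]>y0)&(f[:,1]<y0+.1)&(f[:,0]>.47)&(abs(f[:,2]-z0)<.015)])])
E
```

```text
shift [190.8, -168.6, -124.9] rot [-0.001, -0.0004, -0.6782] rows 5.7
shift [276.6, -53.6, -70.0] rot [-0.0, 0.0, -1.3] rows 8.7
spray 271 [0.40038268 0.44719191 0.12014783] [0.43355535 0.48846581 0.18456213]
0.1 [(0.1, np.float64(0.471)), (0.15, np.float64(0.542)), (0.18, np.float64(0.597)), (0.21, np.float64(0.658)), (0.24, np.float64(0.716))]
0.2 [(0.1, np.float64(0.485)), (0.15, np.float64(0.542)), (0.18, np.float64(0.6)), (0.21, np.float64(0.657)), (0.24, np.float64(0.714))]
0.3 [(0.1, np.float64(0.471)), (0.15, np.float64(0.576)), (0.18, np.float64(0.585)), (0.21, np.float64(0.588)), (0.24, np.float64(0.628))]
0.4 [(0.1, np.float64(0.485)), (0.15, np.float64(0.518)), (0.18, np.float64(0.533)), (0.21, np.float64(0.55)), (0.24, np.float64(0.636))]
spray 140 [0.40765756 0.4430673  0.12023751] [0.44568777 0.47879712 0.18475437]
0.1 [(0.1, np.float64(0.473)), (0.15, np.float64(0.55)), (0.18, np.float64(0.608)), (0.21, np.float64(0.667)), (0.24, np.float64(0.724))]
0.2 [(0.1, np.float64(0.481)), (0.15, np.float64(0.549)), (0.18, np.float64(0.607)), (0.21, np.float64(0.664)), (0.24, np.float64(0.724))]
0.3 [(0.1, np.float64(0.47)), (0.15, np.float64(0.585)), (0.18, np.float64(0.592)), (0.21, np.float64(0.593)), (0.24, np.float64(0.644))]
0.4 [(0.1, np.float64(0.493)), (0.15, np.float64(0.528)), (0.18, np.float64(0.537)), (0.21, np.float64(0.557)), (0.24, np.float64(0.692))]
```

Units first: shifts go in shares of 100 cm and turns go in shares of 2 rad. So 191 mm / 1000 = 0.191, -169 mm / 1000 = -0.169, -0.68 rad / 2 = -0.34.

>>> arm_command --plan '[[[0.191, -0.169, -0.125, 0, 0, -0.34, -1], [0.191, -0.169, -0.125, 0, 0, -0.34, -1], [0.191, -0.169, -0.125, 0, 0, -0.34, -1], [0.191, -0.169, -0.125, 0, 0, -0.34, -1], [0.191, -0.169, -0.125, 0, 0, -0.34, -1], [0.191, -0.169, -0.125, 0, 0, -0.34, -1], [0.191, -0.169, -0.125, 0, 0, -0.34, -1], [0.191, -0.169, -0.125, 0, 0, -0.34, -1], [0.191, -0.169, -0.125, 0, 0, -0.34, -1]]]'

```text
time_s: 1.0
ee_pos: [0.2696, -0.3301, 0.3296]
eef_rot: [-3.14, -0.0, 0.901]
force: [0.1, 0.1, 0.5]
grip_width: 0.0943
grip_force: 0.0
```

In the tool's units: 277 mm / 1000 = 0.277, -70 mm / 1000 = -0.07, -1.3 rad / 2 = -0.65.

>>> arm_command --plan '[[[0.277, -0.054, -0.07, 0, 0, -0.65, -1], [0.277, -0.054, -0.07, 0, 0, -0.65, -1], [0.277, -0.054, -0.07, 0, 0, -0.65, -1], [0.277, -0.054, -0.07, 0, 0, -0.65, -1], [0.277, -0.054, -0.07, 0, 0, -0.65, -1], [0.277, -0.054, -0.07, 0, 0, -0.65, -1], [0.277, -0.054, -0.07, 0, 0, -0.65, -1], [0.277, -0.054, -0.07, 0, 0, -0.65, -1], [0.277, -0.054, -0.07, 0, 0, -0.65, -1], [0.277, -0.054, -0.07, 0, 0, -0.65, -1], [0.277, -0.054, -0.07, 0, 0, -0.65, -1], [0.277, -0.054, -0.07, 0, 0, -0.65, -1]]]'

```text
time_s: 2.2
ee_pos: [0.3996, -0.0793, 0.4002]
eef_rot: [-3.141, -0.0, 2.198]
force: [0.7, 0.5, -0.3]
grip_width: 0.0939
grip_force: 0.0
```

Run:
```python
from h import *
o=ctrl.get_obs(); print(o['time_s'],o['ee_pos'],o['eef_rot'],o['qpos'])
p,d,i=grab('wrist'); cv2.imwrite('pics/w1.png',p); np.savez('w1.npz',p=p,d=d,**{k:np.array(v) for k,v in i.items() if k in('fx','fy','cx','cy','world_to_cam')})
T=np.linalg.inv(np.array(i['world_to_cam'])); print(i['fx'],i['cx'],i['cy'],T.round(3))
```

```text
2.2 [ 0.39956658 -0.07928023  0.40016795] [-3.14125346e+00 -4.54872291e-04  2.19847627e+00] [-2.85846924e-01 -1.00731353e-01  1.51902987e+00  9.49049066e-06
  1.72386148e+00 -9.13525496e-01]
325.19226210127806 277.97901208406273 209.93299309649447 [[ 0.809  0.564  0.163  0.352]
 [ 0.587 -0.778 -0.223 -0.014]
 [ 0.001  0.276 -0.961  0.58 ]
 [ 0.     0.     0.     1.   ]]
```

View pics/w1.png

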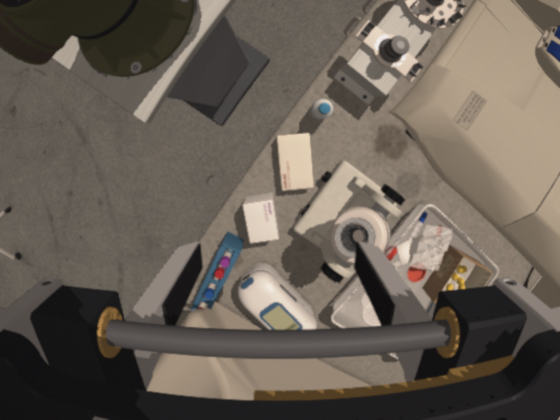

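The wrist view shows the nose ring at about (357,230), the knobs at (392,195) and (332,270), the bar head at (397,45) and the round head at the top edge. I'll measure nose and foot from this view's depth.

```bash
cat >> h.py <<'E'
def wray(i,u,v):
    x=(np.asarray(u,float)-i['cx'])/i['fx']; y=(np.asarray(v,float)-i['cy'])/i['fy']; t=np.hypot(x,y)+1e-12; s=np.sin(t)/t
    return np.stack([x*s,y*s,np.cos(t)],-1)
def wpts(d,i):
    v,u=np.mgrid[:d.shape[0],:d.shape[1]]; r=wray(i,u,v); c=r*(d/r[...,2])[...,None]
    T=np.linalg.inv(np.array(i['world_to_cam'])); w=c@T[:3,:3].T+T[:3,3]; w[d<=0]=np.nan; return w
def nose(w,m,rad=.033,it=1500,tol=.0012):
    f=w[np.isfinite(w).all(-1)]; g=f[np.linalg.norm(f-m,axis=1)<rad]; rng=np.random.default_rng(0); best=None
    for _ in range(it):
        t=g[rng.choice(len(g),3,False)]; n=np.cross(t[1]-t[0],t[2]-t[0]); L=np.linalg.norm(n)
        if L<5e-5: continue
        n/=L; n*=np.sign(n[2])
        if n[0]>-.2 or abs(n[1])>.3 or n[2]<.7: continue
        k=abs((g-t[0])@n)<tol
        if best is None or k.sum()>best.sum(): best=k
    e=g[best]; c=e.mean(0); n=np.linalg.svd(e-c)[2][2]; n*=np.sign(n[2])
    # circle fit in plane
    a=np.cross([0,1,0],n); a/=np.linalg.norm(a); b=np.cross(n,a); q=np.c_[(e-c)@a,(e-c)@b]
    r=np.hypot(*q.T); mec=cv2.minEnclosingCircle((q*1000).astype(np.float32)); cc=c+a*mec[0][0]/1000+b*mec[0][1]/1000
    print('nose n',len(e),'mean',c.round(4),'mec',cc.round(4),'R',round(mec[1],1),'rmin',r.min().round(4),'n',n.round(3),'tilt',np.degrees(np.arccos(n[2])).round(1),'yaw',np.degrees(np.arctan2(-n[1],-n[0])).round(1)); return cc,n
E
python3 - <<'E'
from h import *
z=np.load('w1.npz'); i={k:z[k] for k in('fx','fy','cx','cy','world_to_cam')}; w=wpts(z['d'],i); np.save('w1w.npy',w)
for u,v in((357,215),(345,230),(370,245),(360,236),(392,195),(332,270),(397,45),(310,200)): print(u,v,w[v,u].round(3))
nose(w,np.array([.525,-.08,.177]))
for lo,hi in((.025,.035),):
    k=(w[...,2]>lo)&(w[...,2]<hi)&(w[...,0]>.42)&(w[...,0]<.7)&(abs(w[...,1]+.09)<.1); k=cv2.morphologyEx(k.astype(np.uint8),cv2.MORPH_OPEN,np.ones((3,3)))
    n,l,s,c=cv2.connectedComponentsWithStats(k)
    for j in np.argsort(-s[1:,4])[:3]+1:
        g=w[l==j]; print(s[j],g.min(0).round(3),g.max(0).round(3),cv2.minAreaRect((g[:,:2]*1000).astype(np.float32)))
E
```

```text
357 215 [ 0.52  -0.054  0.149]
345 230 [ 0.535 -0.088  0.11 ]
370 245 [ 0.437 -0.04   0.408]
360 236 [ 0.556 -0.08   0.121]
392 195 [ 0.552 -0.001  0.129]
332 270 [ 0.556 -0.15   0.123]
397 45 [0.423 0.181 0.126]
310 200 [ 0.487 -0.098 -0.   ]
nose n 355 mean [ 0.5198 -0.0769  0.1762] mec [ 0.5242 -0.0788  0.1786] R 27.4 rmin 0.0147 n [-0.477 -0.021  0.879] tilt 28.5 yaw 2.5
[ 294  161   89   80 2578] [ 0.474 -0.156  0.025] [0.579 0.    0.035] ((513.5585327148438, -73.76669311523438), (170.34222412109375, 92.22300720214844), 75.07600402832031)
[281 146  32  44 818] [ 0.42  -0.107  0.026] [ 0.469 -0.019  0.031] ((426.394287109375, -63.229209899902344), (54.672908782958984, 73.32715606689453), 38.99666213989258)
```

Run:
```python
from h import *
rel([.427,.322,.27],down(np.pi))
```

```text
shift [308.4, 258.1, 130.3] rot [-0.0001, -0.0003, -0.9424] rows 8.5
```

In the tool's units: 308 mm / 1000 = 0.308, 258 mm / 1000 = 0.258, -0.942 rad / 2 = -0.471.

>>> arm_command --plan '[[[0.308, 0.258, 0.13, 0, 0, -0.471, 0], [0.308, 0.258, 0.13, 0, 0, -0.471, 0], [0.308, 0.258, 0.13, 0, 0, -0.471, 0], [0.308, 0.258, 0.13, 0, 0, -0.471, 0], [0.308, 0.258, 0.13, 0, 0, -0.471, 0], [0.308, 0.258, 0.13, 0, 0, -0.471, 0], [0.308, 0.258, 0.13, 0, 0, -0.471, 0], [0.308, 0.258, 0.13, 0, 0, -0.471, 0], [0.308, 0.258, 0.13, 0, 0, -0.471, 0], [0.308, 0.258, 0.13, 0, 0, -0.471, 0], [0.308, 0.258, 0.13, 0, 0, -0.471, 0], [0.308, 0.258, 0.13, 0, 0, -0.471, 0]]]'

```text
time_s: 3.45
ee_pos: [0.4265, 0.3211, 0.2711]
eef_rot: [3.141, 0.001, -3.141]
force: [-0.4, 0.8, -0.1]
grip_width: 0.0468
grip_force: 0.0
```

Run:
```python
from h import *
o=ctrl.get_obs(); print(o['time_s'],o['ee_pos'],o['eef_rot'],o['qpos'],o['grip_width'])
p,d,i=grab('wrist'); cv2.imwrite('pics/w2.png',p); w=wpts(d,i); f=w[np.isfinite(w).all(-1)]
for nm,c in(('round',(.427,.322)),('bar',(.4235,.182))):
    g=f[(np.hypot(f[:,0]-c[0],f[:,1]-c[1])<.03)&(abs(f[:,2]-.125)<.005)]; q=cv2.minEnclosingCircle((g[:,:2]*1000).astype(np.float32)); print(nm,len(g),g.mean(0),g[:,2].std(),q)
```

```text
3.45 [0.42648916 0.32112738 0.2710876 ] [ 3.14118645e+00  7.95451139e-04 -3.14088155e+00] [ 5.76827089e-01  2.20601376e-01  1.46842094e+00 -9.33621699e-05
  1.45168199e+00 -9.94669449e-01] 0.046824133181004146
round 647 [0.42590689 0.32411478 0.12497599] 0.00116549755769732 ((426.1587829589844, 324.33905029296875), 15.053874015808105)
bar 541 [0.42474646 0.18635888 0.12499722] 0.0013017636593194745 ((425.4482727050781, 185.9394073486328), 15.373841285705566)
```

View pics/w2.png

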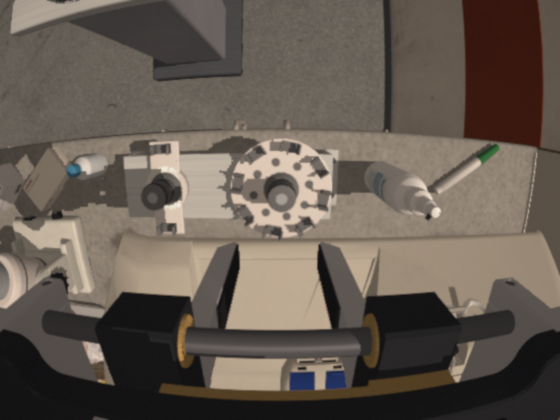

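The wrist view has the round head's post at (282,192) and the bar head's at about (157,195). Depth gives the round post top at (0.426, 0.324, 0.125) with R = 15 mm, as specified. I'll descend and grip.

In the tool's units: 179 mm / 1000 = 0.179, 175 mm / 1000 = 0.175.

>>> arm_command --plan '[[[0.0005, 0.003, 0, 0, 0, 0, 0], [0.0005, 0.003, 0.04, 0, 0, 0, 0], [0.0005, 0.003, 0.08, 0, 0, 0, 0], [0.0005, 0.003, 0.12, 0, 0, 0, 0], [0.0005, 0.003, 0.15, 0, 0, 0, 0], [0.0005, 0.003, 0.165, 0, 0, 0, 0], [0.0005, 0.003, 0.175, 0, 0, 0, 0], [0.0005, 0.003, 0.179, 0, 0, 0, 0], [0.0005, 0.003, 0.179, 0, 0, 0, 0]]]'

```text
time_s: 4.4
ee_pos: [0.4259, 0.325, 0.0918]
eef_rot: [3.141, 0.0, -3.14]
force: [0.0, 0.9, 0.2]
grip_width: 0.047
grip_force: 0.0
```

>>> arm_command --plan '[[[0, 0, 0, 0, 0, 0, 1], [0, 0, 0, 0, 0, 0, 1], [0, 0, 0, 0, 0, 0, 1], [0, 0, 0, 0, 0, 0, 1], [0, 0, 0, 0, 0, 0, 1], [0, 0, 0, 0, 0, 0, 1]]]' --squeeze 35

```text
time_s: 5.0
ee_pos: [0.426, 0.3252, 0.0922]
eef_rot: [3.141, 0.001, -3.139]
force: [-1.7, -1.1, 5.7]
grip_width: 0.0294
grip_force: 35.0
```

In the tool's units: -180 mm / 1000 = -0.18, -160 mm / 1000 = -0.16.

>>> arm_command --plan '[[[0, 0, -0.01, 0, 0, 0, 1], [0, 0, -0.04, 0, 0, 0, 1], [0, 0, -0.08, 0, 0, 0, 1], [0, 0, -0.12, 0, 0, 0, 1], [0, 0, -0.16, 0, 0, 0, 1], [0, 0, -0.18, 0, 0, 0, 1], [0, 0, -0.18, 0, 0, 0, 1]]]'

```text
time_s: 5.7
ee_pos: [0.4262, 0.3255, 0.2746]
eef_rot: [3.139, 0.004, -3.139]
force: [0.0, -0.0, -3.0]
grip_width: 0.0294
grip_force: 35.0
```

```bash
cat >> h.py <<'E'
M=np.array([.5245,-.079,.178]); TILT=28.7; YAW=2.5
RT=R.from_euler('z',YAW,degrees=True)*R.from_euler('y',-TILT,degrees=True)*down(np.pi); N=-RT.as_matrix()[:,2]
E
python3 - <<'E'
from h import *
o=ctrl.get_obs(); print(o['grip_force'],o['force'],N,M+N*.164)
rel(M+N*(.0242+.14),RT)
E
```

```text
34.99946415424347 [ 0.01273359 -0.02830477 -2.99143226] [-0.47976643 -0.02094705  0.87714616] [ 0.44581831 -0.08243532  0.32185197]
shift [-18.8, -407.8, -48.5] rot [-0.0077, -0.4966, -0.0412] rows 8.2
```

In the tool's units: -408 mm / 1000 = -0.408, -48.5 mm / 1000 = -0.0485, -0.497 rad / 2 = -0.2485.

>>> arm_command --plan '[[[-0.006, -0.03, -0.04, 0, -0.025, 0, 1], [-0.012, -0.07, -0.048, 0, -0.06, -0.005, 1], [-0.019, -0.11, -0.0485, -0.001, -0.1, -0.01, 1], [-0.019, -0.15, -0.0485, -0.002, -0.15, -0.015, 1], [-0.019, -0.195, -0.0485, -0.003, -0.2, -0.02, 1], [-0.019, -0.24, -0.0485, -0.004, -0.2485, -0.0205, 1], [-0.019, -0.285, -0.0485, -0.004, -0.2485, -0.0205, 1], [-0.019, -0.33, -0.0485, -0.004, -0.2485, -0.0205, 1], [-0.019, -0.37, -0.0485, -0.004, -0.2485, -0.0205, 1], [-0.019, -0.395, -0.0485, -0.004, -0.2485, -0.0205, 1], [-0.019, -0.408, -0.0485, -0.004, -0.2485, -0.0205, 1], [-0.019, -0.408, -0.0485, -0.004, -0.2485, -0.0205, 1]]]'

```text
time_s: 6.9
ee_pos: [0.445, -0.0843, 0.3182]
eef_rot: [-3.14, 0.494, -3.1]
force: [-0.1, 0.4, -2.4]
grip_width: 0.0297
grip_force: 35.0
```

Run:
```python
from h import *
o=ctrl.get_obs(); print(o['time_s'],o['ee_pos'],o['qpos'],o['grip_force'],o['force'])
rel(M+N*(.0242+.14),RT)
out=[]
for n in('scene','side','wrist'):
    p,d,i=grab(n); w=(wpts if n=='wrist' else pts)(d,i); np.savez(n+'3.npz',p=p,w=w,wc=i['world_to_cam'])
    nose(w,M)
    if n=='wrist': out.append(cv2.resize(p,(400,300)))
    else:
        y0,x0=(130,240) if n=='scene' else (180,230); out.append(cv2.resize(p[y0:y0+90,x0:x0+120],(400,300),interpolation=2))
o4=np.vstack([np.hstack(out[:2]),np.hstack([out[2],0*out[2]])]); cv2.imwrite('pics/c3.png',o4)
```

```text
6.9 [ 0.44501323 -0.08427992  0.31821798] [-0.38599173 -0.27818481  1.92021839  0.22657223  1.05410001 -2.06538325] 34.99932110309601 [-0.05962621  0.40563865 -2.37527067]
shift [-2.5, 1.8, -3.0] rot [-0.0026, -0.0065, -0.002] rows 0.1
nose n 47 mean [ 0.5213 -0.0826  0.1727] mec [ 0.5212 -0.0759  0.1721] R 29.2 rmin 0.0103 n [-0.343  0.088  0.935] tilt 20.8 yaw -14.4
nose n 107 mean [ 0.5246 -0.0803  0.1774] mec [ 0.5261 -0.0791  0.1782] R 28.1 rmin 0.018 n [-0.459 -0.004  0.888] tilt 27.3 yaw 0.4Traceback (most recent call last):
  File "<stdin>", line 7, in <module>
  File "h.py", line 30, in nose
    t=g[rng.choice(len(g),3,False)]; n=np.cross(t[1]-t[0],t[2]-t[0]); L=np.linalg.norm(n)
        ~~~~~~~~~~^^^^^^^^^^^^^^^^
  File "numpy/random/_generator.pyx", line 864, in numpy.random._generator.Generator.choice
ValueError: a must be a positive integer unless no samples are taken
```

Run:
```python
from h import *
o=ctrl.get_obs(); Q=R.from_euler('xyz',o['eef_rot']); t=np.array(o['ee_pos'])
for n in('scene','side'):
    w=np.load(n+'3.npz')['w']; f=w[np.isfinite(w).all(-1)]; l=Q.inv().apply(f-t)*1000  # tool frame
    # shank points: z from 24..74
    rr=np.hypot(l[:,0],l[:,1]); 
    for a,b in((13,17),(33,45),(45,58),(58,72)):
        k=(l[:,2]>a)&(l[:,2]<b)&(rr<(65 if a<20 else 25)); g=l[k]; print(n,a,b,len(g), g.mean(0).round(1) if len(g) else '', np.ptp(g,0).round(1) if len(g) else '')
    k=(l[:,2]>5)&(l[:,2]<30)&(rr<62)&(rr>20); g=l[k]; A=np.c_[g[:,:2],np.ones(len(g))]; 
    for _ in range(8):
        s=np.linalg.lstsq(A,g[:,2],rcond=None)[0]; e=abs(A@s-g[:,2]); m=e<max(1.5,np.median(e)); A,g=A[m],g[m]
    print(n,'disc plane',len(g),s.round(3),g[:,2].min(),g[:,2].max())
out=[]
for n in('scene','side'):
    p=np.load(n+'3.npz')['p']; y0,x0=(110,230) if n=='scene' else (170,220); out.append(cv2.resize(p[y0:y0+105,x0:x0+100],(400,420),interpolation=2))
cv2.imwrite('pics/c3.png',np.hstack(out))
```

```text
scene 13 17 181 [ 7.9 11.9 14.4] [113.9 114.5   3.9]
scene 33 45 0  
scene 45 58 0  
scene 58 72 0  
scene disc plane 315 [-3.0000e-03  7.0000e-03  1.1734e+01] 9.970933436832299 13.45758064608929
side 13 17 539 [ -9.  -14.4  14. ] [114.4 116.7   3.9]
side 33 45 0  
side 45 58 17 [ -4.9 -11.1  55. ] [16.4 10.   5.6]
side 58 72 46 [-4.6 -9.  64.7] [17.8 15.4 13.4]
side disc plane 605 [-7.0000e-03 -6.0000e-03  1.2925e+01] 11.140206093390274 14.72603561847956
```

View pics/c3.png

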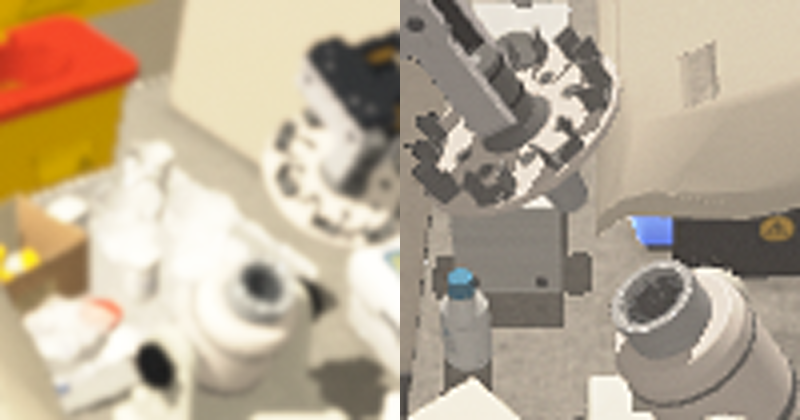

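The head sits square in the grip, with disc tilt under 0.5° and its origin 24.3 mm beyond the TCP. The nose stays at (0.525, -0.079, 0.178). I'll approach along the axis.

In the tool's units: 100 mm / 1000 = 0.1, -2.5 mm / 1000 = -0.0025, -0.006 rad / 2 = -0.003.

>>> arm_command --plan '[[[-0.0025, 0.0018, 0.02, -0.0015, -0.003, -0.001, 1], [-0.0025, 0.0018, 0.05, -0.0015, -0.003, -0.001, 1], [-0.0025, 0.0018, 0.072, -0.0015, -0.003, -0.001, 1], [-0.0025, 0.0018, 0.08, -0.0015, -0.003, -0.001, 1], [-0.0025, 0.0018, 0.085, -0.0015, -0.003, -0.001, 1], [-0.0025, 0.0018, 0.09, -0.0015, -0.003, -0.001, 1], [-0.0025, 0.0018, 0.095, -0.0015, -0.003, -0.001, 1], [-0.0025, 0.0018, 0.1, -0.0015, -0.003, -0.001, 1], [-0.0025, 0.0018, 0.1, -0.0015, -0.003, -0.001, 1]]]'

```text
time_s: 7.95
ee_pos: [0.4953, -0.0792, 0.2329]
eef_rot: [-3.141, 0.503, -3.095]
force: [-0.1, 0.0, -1.9]
grip_width: 0.0292
grip_force: 35.0
```

```bash
cat > st.py <<'E'
from h import *
o=ctrl.get_obs(); t=np.array(o['ee_pos']); Q=R.from_euler('xyz',o['eef_rot']); q=Q.inv()
print(o['time_s'],'s_along',((t-M)@N*1000).round(2),'force tool',q.apply(o['force']).round(2),'mom tool',q.apply(o['moment']).round(3),o['grip_width'],o['grip_force'])
print('lat tool',RT.inv().apply(t-M).round(4)*1000); rel(M+N*((t-M)@N),RT)
E
python3 st.py
```

```text
7.95 s_along 62.14 force tool [1.03 0.04 1.61] mom tool [-0.048  0.296 -0.002] 0.029242601497367147 34.999576807022095
lat tool [ -0.8   1.1 -62.1]
shift [0.8, -1.1, -0.0] rot [0.001, 0.0017, 0.0028] rows 0.0
```

In the tool's units: 16 mm / 1000 = 0.016, 12 mm / 1000 = 0.012.

>>> arm_command --plan '[[[0.0008, -0.001, 0.004, 0, 0, 0, 1], [0.0008, -0.001, 0.008, 0, 0, 0, 1], [0.0008, -0.001, 0.012, 0, 0, 0, 1], [0.0008, -0.001, 0.016, 0, 0, 0, 1], [0.0008, -0.001, 0.016, 0, 0, 0, 1]]]'

```text
time_s: 8.45
ee_pos: [0.5023, -0.0798, 0.2181]
eef_rot: [-3.141, 0.502, -3.095]
force: [-0.3, -1.2, -3.2]
grip_width: 0.0296
grip_force: 35.0
```

```bash
python3 st.py
```

```text
8.45 s_along 45.87 force tool [ 1.85 -1.16  2.61] mom tool [0.267 0.628 0.018] 0.0296352366611952 34.9995356798172
lat tool [  0.2   0.1 -45.9]
shift [-0.2, -0.1, 0.0] rot [0.0011, 0.001, 0.0029] rows 0.0
```

In the tool's units: 8 mm / 1000 = 0.008, 6 mm / 1000 = 0.006.

>>> arm_command --plan '[[[0.0002, -0.0004, 0.002, 0, 0, 0, 1], [0.0002, -0.0004, 0.004, 0, 0, 0, 1], [0.0002, -0.0004, 0.006, 0, 0, 0, 1], [0.0002, -0.0004, 0.008, 0, 0, 0, 1], [0.0002, -0.0004, 0.008, 0, 0, 0, 1]]]'

```text
time_s: 8.95
ee_pos: [0.5058, -0.0799, 0.2113]
eef_rot: [-3.141, 0.502, -3.095]
force: [-6.4, 1.2, -0.7]
grip_width: 0.0294
grip_force: 35.0
```

```bash
python3 st.py
```

```text
8.95 s_along 38.16 force tool [ 5.86  1.53 -2.4 ] mom tool [-0.118  1.349  0.008] 0.02942579891300187 35.000590682029724
lat tool [  0.5  -0.1 -38.2]
shift [-0.5, 0.1, 0.0] rot [0.0013, 0.001, 0.003] rows 0.0
```

In the tool's units: 3 mm / 1000 = 0.003, 2 mm / 1000 = 0.002.

>>> arm_command --plan '[[[0.001, 0, 0, 0, 0, 0, 1], [0.001, 0.0001, 0.001, 0, 0, 0, 1], [0.001, 0.0001, 0.002, 0, 0, 0, 1], [0.001, 0.0001, 0.003, 0, 0, 0, 1], [0.001, 0.0001, 0.003, 0, 0, 0, 1]]]'

```text
time_s: 9.45
ee_pos: [0.5067, -0.0799, 0.2087]
eef_rot: [-3.141, 0.503, -3.095]
force: [-5.5, 2.0, 2.3]
grip_width: 0.0294
grip_force: 35.0
```

```bash
python3 st.py
```

```text
9.45 s_along 35.47 force tool [ 3.6   2.24 -4.63] mom tool [-0.321  1.205  0.05 ] 0.029369754815508294 35.00113606452942
lat tool [  0.9  -0.1 -35.5]
shift [-0.9, 0.1, 0.0] rot [0.001, 0.0022, 0.003] rows 0.0
```

In the tool's units: 2 mm / 1000 = 0.002, 1 mm / 1000 = 0.001.

>>> arm_command --plan '[[[0.0006, 0.0004, 0.001, 0, 0, 0, 1], [0.0006, 0.0004, 0.002, 0, 0, 0, 1], [0.0006, 0.0004, 0.002, 0, 0, 0, 1]]]'

```text
time_s: 9.75
ee_pos: [0.5074, -0.0797, 0.2071]
eef_rot: [-3.14, 0.504, -3.094]
force: [-5.6, -0.1, 4.8]
grip_width: 0.0298
grip_force: 35.0
```

```bash
python3 st.py
```

```text
9.75 s_along 33.77 force tool [ 2.63  0.2  -6.89] mom tool [-0.055  0.945  0.042] 0.029833325289760123 35.00247001647949
lat tool [  1.    0.1 -33.8]
shift [-1.0, -0.1, 0.0] rot [0.0004, 0.0033, 0.0032] rows 0.0
```

Gripped with about 9 mm to go. I'll release by opening to about 47 mm, which stays clear of the clips, and then back off.

In the tool's units: 0.2 mm / 1000 = 0.0002.

>>> arm_command --plan '[[[0.0002, 0, 0, 0, 0, 0, 0.2], [0.0002, 0, 0, 0, 0, 0, 0], [0.0002, 0, 0, 0, 0, 0, 0], [0.0002, 0, 0, 0, 0, 0, 0]]]'

```text
time_s: 10.15
ee_pos: [0.507, -0.0796, 0.2066]
eef_rot: [-3.141, 0.503, -3.095]
force: [-1.4, -0.3, 0.0]
grip_width: 0.0473
grip_force: 0.0
```

In the tool's units: -75 mm / 1000 = -0.075, -60 mm / 1000 = -0.06.

>>> arm_command --plan '[[[0, 0, -0.01, 0, 0, 0, 0], [0, 0, -0.03, 0, 0, 0, 0], [0, 0, -0.06, 0, 0, 0, 0], [0, 0, -0.075, 0, 0, 0, 0.5], [0, 0, -0.075, 0, 0, 0, 1], [0, 0, -0.075, 0, 0, 0, 1], [0, 0, -0.075, 0, 0, 0, 1], [0, 0, -0.075, 0, 0, 0, 1]]]' --squeeze 20

```text
time_s: 10.95
ee_pos: [0.4708, -0.0811, 0.2713]
eef_rot: [-3.142, 0.502, -3.095]
force: [-0.5, -0.3, 0.4]
grip_width: 0.0103
grip_force: 0.0
```

```bash
cat > head.py <<'E'
from h import *
import sys
w=[];
for n in('scene','side'):
    p,d,i=grab(n); x=pts(d,i); np.savez(n+'4.npz',p=p,w=x)
    f=x[np.isfinite(x).all(-1)]; l=RT.inv().apply(f-M)*1000; l[:,2]*=-1   # l z along N (mm above mouth)
    rr=np.hypot(l[:,0],l[:,1]); k=(l[:,2]>5)&(l[:,2]<40)&(rr<64)&(rr>18); g=l[k]
    best=None; rng=np.random.default_rng(0)
    for _ in range(1500):
        t=g[rng.choice(len(g),3,False)]; nn=np.cross(t[1]-t[0],t[2]-t[0]); L=np.linalg.norm(nn)
        if L<100: continue
        nn/=L; nn*=np.sign(nn[2])
        if nn[2]<.97: continue
        e=abs((g-t[0])@nn)<1
        if best is None or e.sum()>best.sum(): best=e
    e=g[best]; c=e.mean(0); nn=np.linalg.svd(e-c)[2][2]; nn*=np.sign(nn[2]); mec=cv2.minEnclosingCircle(e[:,:2].astype(np.float32))
    h=c[2]-(nn[0]*(mec[0][0]-c[0])+nn[1]*(mec[0][1]-c[1]))/nn[2]
    pt=l[(rr<25)&(l[:,2]>45)&(l[:,2]<90)]; top=np.percentile(pt[:,2],95) if len(pt) else None
    pk=pt[pt[:,2]>top-4]; print(n,len(e),'disc top centre',np.round(mec,1) if 0 else mec,'h',h.round(2),'=> gap s',(h-12).round(2),'n',nn.round(3),'post top95',top,'ctr',pk.mean(0).round(1),cv2.minEnclosingCircle(pk[:,:2].astype(np.float32)))
E
python3 st.py; python3 head.py
```

```text
10.95 s_along 107.65 force tool [ 0.3  -0.28 -0.62] mom tool [-0.002  0.068  0.01 ] 0.010331229242673472 0.0
lat tool [   2.4    0.3 -107.7]
shift [-2.4, -0.3, 0.0] rot [0.0015, 0.0007, 0.0028] rows 0.0
scene 189 disc top centre ((2.7514779567718506, 1.5372494459152222), 61.04873275756836) h 23.34 => gap s 11.34 n [-0.015  0.005  1.   ] post top95 72.45129535574065 ctr [ 3.2  3.3 70.6] ((1.9061263799667358, 4.883252143859863), 15.119152069091797)
side 530 disc top centre ((-1.50238037109375, -1.4702186584472656), 60.204227447509766) h 22.5 => gap s 10.5 n [-0.005  0.007  1.   ] post top95 68.42069262453731 ctr [-1.2 -1.2 67.1] ((1.0051113367080688, -0.6302308440208435), 16.22795295715332)
```

In the tool's units: 43 mm / 1000 = 0.043, -1.5 mm / 1000 = -0.0015.

>>> arm_command --plan '[[[-0.0015, -0.0002, 0.015, 0, 0, 0, 1], [-0.0015, -0.0002, 0.03, 0, 0, 0, 1], [-0.0015, -0.0002, 0.036, 0, 0, 0, 1], [-0.0015, -0.0002, 0.038, 0, 0, 0, 1], [-0.0015, -0.0002, 0.04, 0, 0, 0, 1], [-0.0015, -0.0002, 0.041, 0, 0, 0, 1], [-0.0015, -0.0002, 0.042, 0, 0, 0, 1], [-0.0015, -0.0002, 0.043, 0, 0, 0, 1], [-0.0015, -0.0002, 0.043, 0, 0, 0, 1]]]'

```text
time_s: 11.95
ee_pos: [0.4929, -0.0805, 0.236]
eef_rot: [-3.14, 0.504, -3.094]
force: [-4.9, 0.5, 6.1]
grip_width: 0.0008
grip_force: 3.9
```

```bash
python3 st.py
```

```text
11.95 s_along 66.03 force tool [ 1.26  0.7  -7.71] mom tool [-0.237  0.342  0.055] 0.0007501469181259006 3.8918025861494243
lat tool [ -0.1  -0.1 -66. ]
shift [0.1, 0.1, -0.0] rot [0.0005, 0.0032, 0.0031] rows 0.0
```

In the tool's units: 4 mm / 1000 = 0.004, 3 mm / 1000 = 0.003.

>>> arm_command --plan '[[[0, 0, 0.001, 0, 0, 0, 1], [0, 0, 0.002, 0, 0, 0, 1], [0, 0, 0.003, 0, 0, 0, 1], [0, 0, 0.004, 0, 0, 0, 1], [0, 0, 0.004, 0, 0, 0, 1]]]'

```text
time_s: 12.45
ee_pos: [0.4949, -0.0804, 0.2327]
eef_rot: [-3.14, 0.504, -3.094]
force: [-7.1, 0.8, 7.8]
grip_width: 0.0003
grip_force: 5.5
```

```bash
python3 st.py
```

```text
12.45 s_along 62.2 force tool [  2.41   1.16 -10.2 ] mom tool [-0.187  0.509  0.019] 0.0002836870317158198 5.49454630818218
lat tool [ -0.2  -0.1 -62.2]
shift [0.2, 0.1, -0.0] rot [0.0004, 0.0035, 0.0032] rows 0.0
```

In the tool's units: -8 mm / 1000 = -0.008, 5 mm / 1000 = 0.005.

>>> arm_command --plan '[[[0, 0, -0.004, 0, 0, 0, 1], [0, 0, -0.008, 0, 0, 0, 1], [0, 0, -0.004, 0, 0, 0, 1], [0, 0, -0.001, 0, 0, 0, 1], [0, 0, 0.001, 0, 0, 0, 1], [0, 0, 0.002, 0, 0, 0, 1], [0, 0, 0.003, 0, 0, 0, 1], [0, 0, 0.004, 0, 0, 0, 1], [0, 0, 0.005, 0, 0, 0, 1], [0, 0, 0.005, 0, 0, 0, 1]]]'

```text
time_s: 13.45
ee_pos: [0.4974, -0.0803, 0.2279]
eef_rot: [-3.14, 0.504, -3.094]
force: [-9.8, 1.0, 13.0]
grip_width: 0.0006
grip_force: 7.7
```

```bash
python3 st.py
```

```text
13.45 s_along 56.81 force tool [  2.28   1.4  -16.1 ] mom tool [-0.101  0.559  0.022] 0.0005941069649360664 7.693693314213306
lat tool [ -0.2  -0.1 -56.8]
shift [0.2, 0.1, -0.0] rot [0.0005, 0.0031, 0.0033] rows 0.0
```

In the tool's units: -9 mm / 1000 = -0.009, -5 mm / 1000 = -0.005.

>>> arm_command --plan '[[[0, 0, -0.005, 0, 0, 0, 1], [0, 0, -0.009, 0, 0, 0, 1], [0, 0, -0.005, 0, 0, 0, 1], [0, 0, -0.002, 0, 0, 0, 1], [0, 0, 0, 0, 0, 0, 1], [0, 0, 0.001, 0, 0, 0, 1], [0, 0, 0.002, 0, 0, 0, 1], [0, 0, 0.003, 0, 0, 0, 1], [0, 0, 0.003, 0, 0, 0, 1]]]'

```text
time_s: 14.35
ee_pos: [0.4988, -0.0802, 0.2253]
eef_rot: [-3.14, 0.504, -3.094]
force: [-11.6, -0.1, 14.5]
grip_width: 0.0002
grip_force: 8.9
```

```bash
python3 st.py
```

```text
14.35 s_along 53.79 force tool [  3.14   0.41 -18.32] mom tool [-0.117  0.763 -0.009] 0.0002385932851551166 8.946705360431224
lat tool [ -0.2  -0.1 -53.8]
shift [0.1, 0.1, -0.0] rot [0.0005, 0.003, 0.0033] rows 0.0
```

>>> arm_command --plan '[[[0, 0, 0.001, 0, 0, 0, 1], [0, 0, 0.002, 0, 0, 0, 1], [0, 0, 0.002, 0, 0, 0, 1]]]'

```text
time_s: 14.65
ee_pos: [0.4998, -0.0802, 0.2238]
eef_rot: [-3.14, 0.504, -3.094]
force: [-15.8, 0.4, 17.6]
grip_width: 0.0007
grip_force: 11.9
```

```bash
python3 st.py
```

```text
14.65 s_along 52.06 force tool [  5.34   1.08 -23.05] mom tool [-0.105  1.206  0.064] 0.0007386847769457097 11.895103356800973
lat tool [ -0.3  -0.1 -52.1]
shift [0.3, 0.1, -0.0] rot [0.0004, 0.0032, 0.0034] rows 0.0
```

In the tool's units: 1 mm / 1000 = 0.001.

>>> arm_command --plan '[[[0, 0, 0.001, 0, 0, 0, 1], [0, 0, 0.001, 0, 0, 0, 1]]]'

```text
time_s: 14.85
ee_pos: [0.5002, -0.0802, 0.2231]
eef_rot: [-3.14, 0.504, -3.094]
force: [-18.6, 0.1, 20.8]
grip_width: 0.0002
grip_force: 13.7
```

```bash
python3 st.py
```

```text
14.85 s_along 51.24 force tool [  6.24   0.97 -27.21] mom tool [-0.164  1.442  0.008] 0.00019606796370775478 13.661226946860552
lat tool [ -0.3  -0.1 -51.2]
shift [0.3, 0.1, -0.0] rot [0.0003, 0.0033, 0.0036] rows 0.0
```

In the tool's units: 1 mm / 1000 = 0.001.

>>> arm_command --plan '[[[0, 0, 0.001, 0, 0, 0, 1], [0, 0, 0.001, 0, 0, 0, 1]]]'

```text
time_s: 15.05
ee_pos: [0.5005, -0.0802, 0.2225]
eef_rot: [-3.14, 0.504, -3.094]
force: [-23.1, 0.4, 23.4]
grip_width: 0.0005
grip_force: 16.0
```

```bash
python3 st.py
```

```text
15.05 s_along 50.53 force tool [  8.91   1.48 -31.64] mom tool [-0.265  1.785  0.056] 0.0004559364311056402 15.97519769333303
lat tool [ -0.3  -0.2 -50.5]
shift [0.3, 0.2, -0.0] rot [0.0002, 0.0032, 0.0037] rows 0.0
```

The stiffness now matches the buffer alone, about 5 to 6 N/mm, at 31 N, which is above the maximum friction. That puts the shoulder home. I'll retract and check.

In the tool's units: -120 mm / 1000 = -0.12, -90 mm / 1000 = -0.09.

>>> arm_command --plan '[[[0, 0, -0.002, 0, 0, 0, 1], [0, 0, -0.005, 0, 0, 0, 1], [0, 0, -0.009, 0, 0, 0, 1], [0, 0, -0.02, 0, 0, 0, 1], [0, 0, -0.05, 0, 0, 0, 1], [0, 0, -0.09, 0, 0, 0, 1], [0, 0, -0.12, 0, 0, 0, 1], [0, 0, -0.12, 0, 0, 0, 1]]]'

```text
time_s: 15.85
ee_pos: [0.4424, -0.083, 0.3302]
eef_rot: [-3.138, 0.508, -3.094]
force: [0.0, -0.1, -0.2]
grip_width: 0.0004
grip_force: 0.0
```

```bash
python3 st.py; python3 head.py
python3 - <<'E'
from h import *
out=[]
for n in('scene','side'):
    p=np.load(n+'4.npz')['p']; y0,x0=(130,230) if n=='scene' else (190,220); out.append(cv2.resize(p[y0:y0+105,x0:x0+100],(400,420),interpolation=2))
cv2.imwrite('pics/c5.png',np.hstack(out))
E
```

```text
15.85 s_along 173.0 force tool [ 0.05 -0.09  0.16] mom tool [-0.012  0.046  0.048] 0.000414615713256052 0.0
lat tool [  -1.    -0.4 -173. ]
shift [1.0, 0.4, -0.0] rot [-0.0015, 0.0075, 0.0038] rows 0.1
scene 212 disc top centre ((1.6370865106582642, 1.2061972618103027), 61.34956741333008) h 13.3 => gap s 1.3 n [-0.012  0.003  1.   ] post top95 61.18910832518042 ctr [ 1.2  2.6 59.4] ((1.2223117351531982, 3.0432708263397217), 14.749805450439453)
side 504 disc top centre ((-1.6846740245819092, -2.153935432434082), 59.39907455444336) h 11.83 => gap s -0.17 n [-0.009 -0.003  1.   ] post top95 57.620942042730654 ctr [-1.6 -1.  56.3] ((-0.885644257068634, -0.34110593795776367), 15.830230712890625)
```

View pics/c5.png

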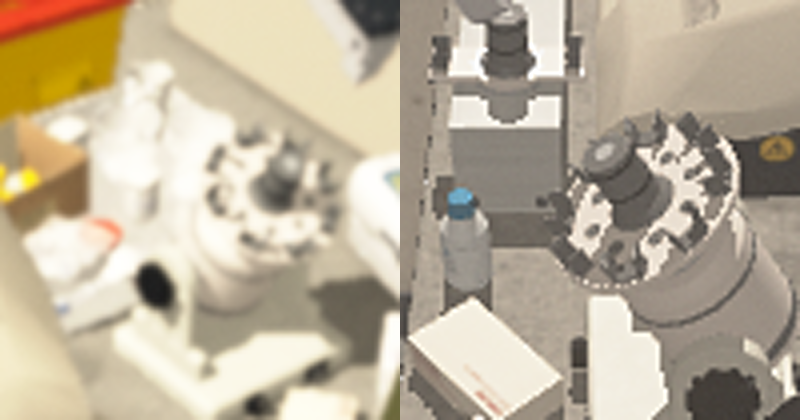

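The picture shows the disc seated flat on the nose and square to it, with the bar head still in the stand. One gentle confirming tap should show whether it still creeps.

In the tool's units: 119 mm / 1000 = 0.119, 118 mm / 1000 = 0.118.

>>> arm_command --plan '[[[0, 0, 0.04, 0, 0, 0, 1], [0, 0, 0.08, 0, 0, 0, 1], [0, 0, 0.105, 0, 0, 0, 1], [0, 0, 0.11, 0, 0, 0, 1], [0, 0, 0.113, 0, 0, 0, 1], [0, 0, 0.115, 0, 0, 0, 1], [0, 0, 0.117, 0, 0, 0, 1], [0, 0, 0.118, 0, 0, 0, 1], [0, 0, 0.119, 0, 0, 0, 1], [0, 0, 0.119, 0, 0, 0, 1]]]'

```text
time_s: 16.95
ee_pos: [0.4987, -0.0798, 0.2226]
eef_rot: [-3.141, 0.5, -3.094]
force: [-25.2, 1.8, 16.2]
grip_width: 0.0004
grip_force: 13.0
```

```bash
python3 st.py
```

```text
16.95 s_along 51.54 force tool [ 14.22   3.01 -26.26] mom tool [-0.586  3.025  0.024] 0.00035067980294697465 13.007522653788328
lat tool [  1.3   0.3 -51.5]
shift [-1.3, -0.4, -0.0] rot [0.0018, -0.0005, 0.0036] rows 0.0
```

In the tool's units: 0.7 mm / 1000 = 0.0007.

>>> arm_command --plan '[[[0, 0, 0.0007, 0, 0, 0, 1], [0, 0, 0.0007, 0, 0, 0, 1]]]'

```text
time_s: 17.15
ee_pos: [0.4989, -0.0798, 0.2222]
eef_rot: [-3.141, 0.501, -3.094]
force: [-27.3, 2.0, 16.9]
grip_width: 0.0
grip_force: 14.2
```

```bash
python3 st.py
```

```text
17.15 s_along 51.01 force tool [ 15.7    3.31 -27.9 ] mom tool [-0.618  3.171  0.057] 4.9875562092203246e-05 14.173463517799973
lat tool [  1.2   0.4 -51. ]
shift [-1.2, -0.4, -0.0] rot [0.0017, -0.0004, 0.0037] rows 0.0
```

The position at the same force is unchanged (51.0 mm against 51.2 mm), so the head is home. I'll retract, do a last check and hand in.

In the tool's units: -120 mm / 1000 = -0.12, -90 mm / 1000 = -0.09.

>>> arm_command --plan '[[[0, 0, -0.002, 0, 0, 0, 1], [0, 0, -0.005, 0, 0, 0, 1], [0, 0, -0.009, 0, 0, 0, 1], [0, 0, -0.02, 0, 0, 0, 1], [0, 0, -0.05, 0, 0, 0, 1], [0, 0, -0.09, 0, 0, 0, 1], [0, 0, -0.12, 0, 0, 0, 1], [0, 0, -0.12, 0, 0, 0, 1], [0, 0, -0.12, 0, 0, 0, 1]]]'

```text
time_s: 18.05
ee_pos: [0.4424, -0.0827, 0.3272]
eef_rot: [-3.14, 0.504, -3.095]
force: [0.3, -0.6, -0.3]
grip_width: 0.0004
grip_force: 0.0
```

```bash
python3 head.py && python3 -c "
from station import ctrl
print(ctrl.get_obs()['force']); print(ctrl.hand_in())"
```

```text
scene 185 disc top centre ((2.273707389831543, 1.765899658203125), 60.67149353027344) h 13.29 => gap s 1.29 n [0.006 0.015 1.   ] post top95 61.54564248772926 ctr [ 2.6  2.9 60. ] ((0.9034140706062317, 3.656486749649048), 14.983346939086914)
side 528 disc top centre ((-1.0298899412155151, -1.327282428741455), 59.618568420410156) h 11.46 => gap s -0.54 n [-0.009  0.014  1.   ] post top95 58.05124933841731 ctr [-1.6 -1.6 56.3] ((-1.6730386018753052, -0.7774284482002258), 16.136411666870117)
[ 0.43165683  0.57287504 -1.438352  ]
the job is handed in; nothing more can be done
None
```

The round head stood in the socket by itself after release, was tapped home until a repeat tap at about 28 N no longer moved it, and the job was handed in at about 18 s with the arm clear; the bar head stayed in the stand, and no bystander was touched in any move I made, though I did not re-measure their positions.

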